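# Hang the large tube disc on the tilted spindle of a tube rotator

### The arm

A 6-joint arm with a two-finger parallel gripper is mounted at the origin on the work surface. World frame = base frame: x ahead of the robot, y to its left, z up, the work surface at z = 0. Lengths are in m, angles in rad, forces in N, time in s.
With the tool pointing down it reaches from about 0.3 to 0.75 m from the base axis. Payload 8.5 kg.
Tool frame: the origin (TCP) lies between the finger pads; the fingertips stand 11 mm ahead of it and the grasp point (between the pads) lies 8 mm behind it (arm.tip_reach is the distance from the TCP to the fingertips, in m); z points along the fingers, y is the line along which they close (so a half turn about z gives the same grasp; the last joint's range is limited). The gripper opens to 85 mm and grips with 20 to 120 N. Pads are 22 mm wide; open, the fingers measure 114 mm over their backs; the gripper's body (76 mm by 85 mm) begins 54 mm behind the grasp point. The pads swing forward as they close: fully open they stand 13 mm farther back than shut.
Start: joints at [0.941, 0.381, 1.297, -0, 1.464, -0.215], TCP at [0.222, 0.503, 0.242] pointing down, gripper open.
Joint ranges: [-3.11, 3.11], [-0.89, 2.33], [0.22, 2.48], [-1.42, 4.56], [0.17, 2.85], [-2.88, 2.88]. Speed limits (rad/s): [2.39, 2.39, 3.14, 3.14, 3.14, 3.14].

### API

Orientations are given as a unit quaternion [x, y, z, w].
In Python, from rig import arm, snapshot, job gives the robot as it stands.
- The arm moves only by the tool jog_arm, never from a script. Its argument "steps" is a list of rows, each an object with "linear": the shift along the tool's x, y, z in cm, a list of three; "rot": the turn, a rotation vector about the tool's x, y, z in degrees, a list of three; "grip": the opening, from 0 (shut) to 1 (fully open). In form: [{"linear": [x, y, z], "rot": [rx, ry, rz], "grip": grip}, ...]. A call has 1 to 8 rows; each row is the pose to reach, as a shift and turn from the pose commanded when the call began, along the tool's axes at that moment; what a row does not reach only later rows make up. A row lasts 1/10 s, in which the tool goes at most 50 mm and 8.59 degrees, less where a joint would pass 70% of its speed; a pose out of reach is approached as far as the arm can. A call with a gripper value outside its range is refused whole. The fingers move at their own pace and stop on an object; "force" is the grip in N (left out, the last holds). Time passes only in rows, so rows that repeat a pose let the fingers close. It gives the time, the measured TCP pose, the force, the opening and the grip force at its end, in the units of the state.
- arm.get_state(): the state, without advancing time (a new reading comes with each control period).
- snapshot(name): name is "side" or "top"; returns a dict with "image" (480x640x3 uint8, red, green, blue), "fovy" (degrees; the focal length in pixels is half the picture's height over the tangent of half this angle, whatever the lens; pixels are square), "cx", "cy" (the principal point, pixels), "D" ([k1, k2, p1, p2, k3] as OpenCV has them; the pictures are not rectified), "rvec" (rotation vector, rad) and "tvec" (3), from world to camera coordinates, as OpenCV has them. Camera axes: x right, y down, z forward; pixel columns grow to the right and rows downward; lengths in m; the calibration is good to about 2 mm. A picture is of the moment at which its call begins. There is no depth.
- job.sign_off(): hands the job in; it is judged then, once.
The state is a dict: "t": time; "joints": joint angles; "joint_velocities": joint speeds; "effort": joint torques, N m; "ee_pos": TCP position; "ee_rot": TCP orientation; "contact_force": force on the tool from outside, world axes, zero at the start; "ft_torque": the same for the moment, N m; "gripper_width": finger opening in m; "finger_force": force on a finger pad.
Only numpy, scipy, OpenCV 4.12 (cv2) and the standard library are available. Lean on these libraries where they do the work, as an engineer would, in place of code of your own. Each camera call takes 0.05 s, during which the arm holds its last target. There are 200 camera calls.

### The job

Two tube discs for the tube rotator lie on the bench. Hang the larger one by its centre hole on the rotator's tilted spindle, hub outwards, turn it until the slots under its hub drop over the spindle's drive pin and it sits fully home on the flange, and let go of it. Do not force it, and leave the smaller disc, the beaker and the two buffer pots where they are.

Things in the scene. Friction and masses are not known exactly. Their poses are not given: they have to be found in the camera images.
- disc_large: the larger tube disc, loose, grey plastic, 170 to 340 g, lying flat with its hub up: a round plate 190 mm across, 6 mm thick, with 8 pairs of clip prongs near the rim (73 to 87 mm from the centre, up to 24 mm high) and a square hub in the middle. Origin: centre of the underside; z along the centre hole, towards the hub's top; x and y square to the hub's faces
- hub_top (a point): centre of the top of the larger disc's hub, 40 mm above the origin, axes as the disc's. The hub is 40 x 40 mm square, to be gripped on two parallel faces; a round 15 mm hole runs right through. Under the hub two slots, 11 mm wide and 8 mm deep, cross at right angles in the hole, along the disc's x and y
- disc_small: the smaller tube disc, loose, of the same make with the same hub, but 132 mm across: a bystander. Origin: centre of its underside, z up
- rotator: the tube rotator, fixed: a white housing 210 x 170 mm, 60 mm high, two upright cheeks 133 mm high and between them a grey round motor head 80 mm across, from which the bare spindle leans 40 degrees from vertical towards the rotator's front. Origin: centre of the underside; front towards its own -x, z up
- seat (a point): point on the spindle's axis at its flange's face, 150 mm above the bench; z along the spindle, outwards; x and y do not turn with the spindle. The flange is 56 mm across. A 6 mm steel drive pin, 36 mm tip to tip, lies across the spindle on the flange; its direction is not given. When home, the disc's origin is here and its z along this z; with slots off the pin it stands on it, 6 mm higher
- tip (a point): tip of the 12 mm steel spindle, 50 mm out from the seat, same axes; the last 5 mm taper to 6 mm. The spindle and its pin may stand at any angle about the axis; a geared motor holds it, slipping at about 0.15 N m. The slots pass over the pin within about 8 degrees of a match, which comes four times a turn
- beaker: glass beaker, loose, 70 mm across, 90 mm high, a bystander. Origin: centre of its underside
- pot_a: round white buffer pot with a grey lid, loose, 56 mm across, 56 mm high, a bystander. Origin: centre of its underside
- pot_b: a second buffer pot of the same make, a bystander. Origin: centre of its underside
There are look-alikes about, which are no part of the job. Leave any blue, pink or purple look-alike of the disc_large alone.

How it is judged:
At the end, for the whole second after the job is handed in: the larger disc sits on the spindle, hub outwards, fully home over the drive pin: its underside's centre within 4 mm of the seat point and not more than 2.5 mm above the flange, its axis within 0.06 rad of the spindle's, at rest and released (z of disc_large in the frame of seat below 0.0025 m and distance between disc_large and seat below 0.004 m and angle between the z axis of disc_large and the z axis of seat, either way round below 0.06 rad and linear speed of disc_large below 0.01 m/s and angular speed of disc_large below 0.1 rad/s); the robot touches nothing.
It fails at once if the larger disc is forced against the rotator with more than 80 N (contact force between disc_large and rotator above 80 N).
It fails at once if the smaller disc is moved by more than 25 mm (distance of disc_small from where it was at the start of the episode above 0.025 m).
It fails at once if the beaker is moved by more than 25 mm (distance of beaker from where it was at the start of the episode above 0.025 m).
It fails at once if a buffer pot is moved by more than 25 mm (distance of any of pot_a, pot_b from where it was at the start of the episode above 0.025 m).
It also fails if it takes over 51 s, if anything falls off the work surface, if the arm or the gripper's body presses on something with over 40 N, if the wrist force passes 120 N, or if a joint passes its speed limit or range.

## Working session

There is one attempt and no reset: what is moved stays moved. The work goes in short steps, Python scripts to look and compute and a tool call to move; the robot and the scene stay as the last step left them, time stands still between calls to the robot, and variables do not carry over. Pictures are saved under pics/ and viewed, at most 10 in all, crops included, and the job is handed in when it is done.

Besides the shell and the picture viewer there is one more tool, called after "Emit:" in YAML: its name, and indented under it one key for each argument. jog_arm: Moves the arm, as the interface text tells. Its arguments: {"type":"object","properties":{"steps":{"type":"array","items":{"type":"object","properties":{"linear":{"type":"array","items":{"type":"number"}},"rot":{"type":"array","items":{"type":"number"}},"grip":{"type":"number"}}}},"force":{"type":"number"}},"required":["steps"]}

```bash
mkdir -p pics; ls
cat > h.py <<'E'
import numpy as np, cv2
from rig import arm, snapshot, job
def save(n,f):
    s=snapshot(n); cv2.imwrite('pics/'+f+'.png',s['image'][:,:,::-1]); np.save('pics/'+f+'.npy',s,allow_pickle=True); return s
def load(f): return np.load('pics/'+f+'.npy',allow_pickle=True).item()
def K(s):
    f=240/np.tan(np.radians(s['fovy'])/2); return np.array([[f,0,s['cx']],[0,f,s['cy']],[0,0,1.]])
def ray(s,p):
    R=cv2.Rodrigues(np.array(s['rvec'],float))[0]; c=-R.T@np.array(s['tvec'],float)
    u=cv2.undistortPoints(np.array(p,float).reshape(-1,1,2),K(s),np.array(s['D'],float)).reshape(-1,2)
    d=np.c_[u,np.ones(len(u))]@R; return c,d
def plane(s,p,z):
    c,d=ray(s,p); return c+d*((z-c[2])/d[:,2])[:,None]
def proj(s,P): return cv2.projectPoints(np.array(P,float).reshape(-1,1,3),np.array(s['rvec'],float),np.array(s['tvec'],float),K(s),np.array(s['D'],float))[0].reshape(-1,2)
E
python3 - <<'E'
from h import *
for n in('top','side'):
    s=save(n,n+'0'); c,d=ray(s,[[320,240]]); print(n,s['fovy'],c,d,s['D'])
print(arm.get_state())
E
```

```text
pics
top 49.16439199656245 [ 0.29222767 -0.07552355  1.20168435] [[ 2.01278645e-01  2.08338254e-04 -9.79604725e-01]] [-0.06087196  0.          0.          0.          0.        ]
side 52.42297484496558 [ 0.39545249 -1.05321037  0.69461977] [[ 0.10553939  0.85989802 -0.49951632]] [-0.01366009  0.          0.          0.          0.        ]
{'t': 0.1, 'joints': array([ 9.40677445e-01,  3.81155185e-01,  1.29815118e+00,  6.79377509e-06,
        1.46359124e+00, -2.15290815e-01]), 'joint_velocities': array([-0.00107093, -0.0021482 , -0.00326425,  0.00022131, -0.00010982,
        0.00049855]), 'effort': array([ 4.45744285e-03, -4.49217689e+01, -2.31657279e+01, -1.07301150e-04,
        3.62453859e-03, -4.33564992e-05]), 'ee_pos': array([0.22152011, 0.50315675, 0.24177064]), 'ee_rot': array([ 2.05930364e-01,  9.78566431e-01, -5.93661447e-04, -2.70744319e-04]), 'contact_force': array([-0.61661241, -0.55887193, -0.73444478]), 'ft_torque': array([-0.02110708, -0.0127829 ,  0.05163168]), 'finger_force': 0.0, 'gripper_width': 0.08515487842820342}
```

View pics/top0.png

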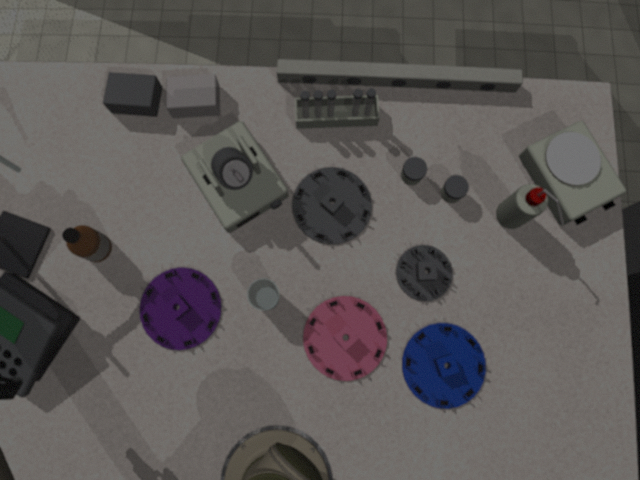

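View pics/side0.png

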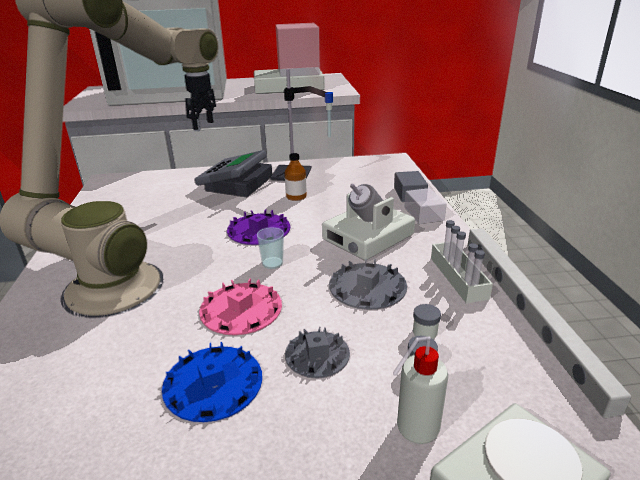

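The view shows five discs. Purple (180,308), pink (346,338) and blue (445,365) are look-alikes. The two grey ones are at (333,205), larger, and (425,273), smaller, so the disc at (333,205) fits. The rotator is at (235,177), leaning towards the robot. I'll confirm both with enlarged crops.

Run:
```python
from h import *
t=load('top0')['image'][:,:,::-1]; s=load('side0')['image'][:,:,::-1]
g=lambda a:np.clip(255*(a/255.)**.6,0,255).astype('uint8')
a=cv2.resize(g(t[110:260,170:385]),None,fx=3.7,fy=3.7,interpolation=cv2.INTER_CUBIC)
cv2.imwrite('pics/c1.png',a)
b=cv2.resize(s[165:315,300:440],None,fx=4,fy=4,interpolation=cv2.INTER_CUBIC)
cv2.imwrite('pics/c2.png',b)
```

```text
(no output)
```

View pics/c1.png

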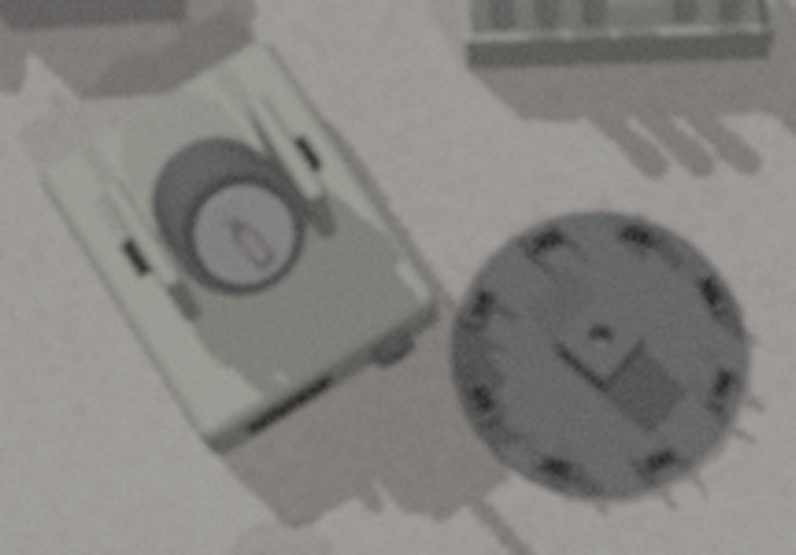

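View pics/c2.png

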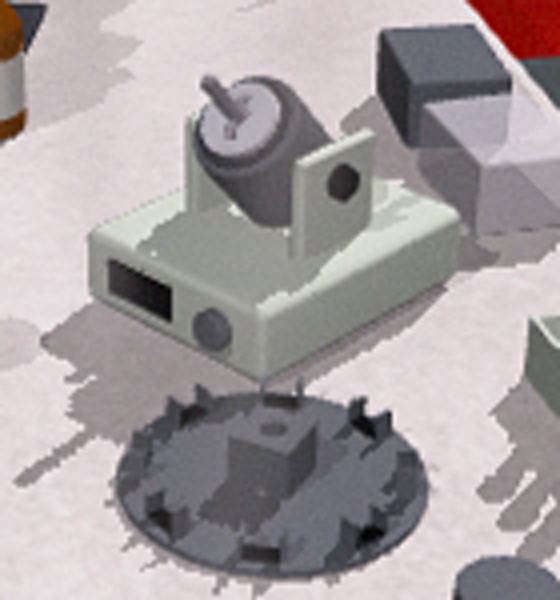

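Run:
```python
from h import *
t=load('top0')['image'][:,:,::-1]; s=load('side0')['image'][:,:,::-1]
def crop(im,x,y,g=1,w=40,h=29):
    c=im[y:y+h,x:x+w].astype(float); lo,hi=np.percentile(c,.5),np.percentile(c,99.5)
    c=np.clip((c-lo)/(hi-lo),0,1)**g*255
    return cv2.resize(c.astype('uint8'),None,fx=10,fy=10,interpolation=cv2.INTER_CUBIC)
a=np.vstack([np.hstack([crop(t,215,155),crop(s,340,178)]),np.hstack([crop(t,315,188),crop(s,350,260)])])
for i in range(0,800,50): a[::580//29*0+290,i]=0
cv2.imwrite('pics/c3.png',a)
```

```text
(no output)
```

View pics/c3.png

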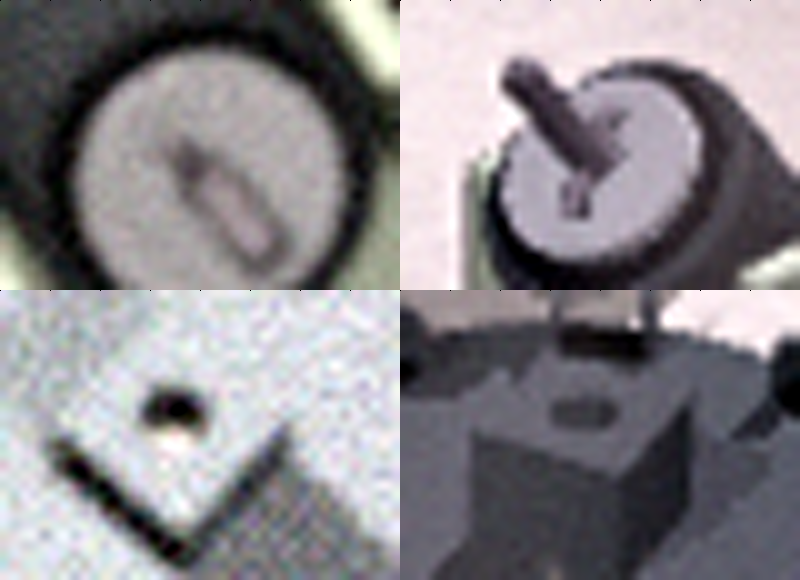

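Run:
```python
from h import *
T=load('top0');S=load('side0')
np.set_printoptions(precision=4,suppress=True)
P=lambda l,o:np.array(l,float)/10-.5+np.array(o)
h=P([[70,140],[220,185],[292,100],[187,122]],[350,260])
w=plane(S,h,.04);print('side hub corners,hole',w[:,:2]);
for a,b in((0,1),(1,2)):d=w[b]-w[a];print(np.hypot(*d[:2]),np.degrees(np.arctan2(d[1],d[0])))
w=plane(T,P([[55,140],[185,250],[278,150],[177,115]],[315,188]),.04);print('top hub',w[:,:2])
for a,b in((0,1),(1,2)):d=w[b]-w[a];print(np.hypot(*d[:2]),np.degrees(np.arctan2(d[1],d[0])))
# disc outline in both by thresholds
def ell(s,mask,c):
    cs,_=cv2.findContours(mask.astype('uint8'),cv2.RETR_EXTERNAL,cv2.CHAIN_APPROX_NONE)
    cs=[k for k in cs if cv2.pointPolygonTest(k,c,False)>=0]; k=max(cs,key=cv2.contourArea)
    k=cv2.convexHull(k); return cv2.fitEllipse(k),cv2.contourArea(k)
gt=cv2.cvtColor(T['image'],cv2.COLOR_RGB2GRAY);gs=cv2.cvtColor(S['image'],cv2.COLOR_RGB2GRAY)
for n,s,g,c,th in(('T',T,gt,(232,168),85),('S',S,gs,(371,194),120)):
    for th in((75,85,95) if n=='T' else (110,130,150)):
        m=cv2.morphologyEx((g>th).astype('uint8'),cv2.MORPH_CLOSE,np.ones((3,3)))
        try:print(n,th,ell(s,m,c))
        except Exception as e:print(n,th,e)
print('T gray around flange',gt[170,215:262]);print('S',gs[200,345:385])
# disc outline
e=ell(T,cv2.morphologyEx((gt<95).astype('uint8'),cv2.MORPH_OPEN,np.ones((5,5))),(345,215));print(e,plane(T,[e[0][0]],.004))
# rotator corners at z=.06
q=np.array([[45,185],[215,440],[435,300]])/3.7-.5+[170,110]
print('rot',plane(T,q,.06))
# tip
def tri(p,q):
    c1,d1=ray(T,[p]);c2,d2=ray(S,[q]);d1=d1[0]/np.linalg.norm(d1);d2=d2[0]/np.linalg.norm(d2)
    ab=np.linalg.lstsq(np.c_[d1,-d2],c2-c1,rcond=None)[0];a=c1+ab[0]*d1;b=c2+ab[1]*d2
    return (a+b)/2,np.linalg.norm(a-b)
print('tip',tri(P([272,248],[215,155]),P([120,72],[340,178])))
```

```text
side hub corners,hole [[ 0.5985 -0.1002]
 [ 0.6296 -0.1246]
 [ 0.6548 -0.092 ]
 [ 0.6277 -0.0972]]
0.03947901941577413 -38.1265718705011
0.0412219110706354 52.24739791287447
top hub [[ 0.6211 -0.0718]
 [ 0.5962 -0.1025]
 [ 0.6208 -0.123 ]
 [ 0.6282 -0.0996]]
0.03949178496532235 -128.99194812936108
0.03199484437444351 -39.91102138722019
T 75 (((311.30316162109375, 247.9160614013672), (718.3604125976562, 807.0341186523438), 107.49192810058594), 304443.0)
T 85 (((309.8701477050781, 285.1063232421875), (685.61669921875, 894.4299926757812), 169.94053649902344), 276185.0)
T 95 (((311.0336608886719, 287.30084228515625), (682.8500366210938, 916.724609375), 170.98118591308594), 275564.0)
S 110 (((314.8040466308594, 394.71490478515625), (632.9631958007812, 830.0486450195312), 156.21690368652344), 230400.5)
S 130 (((320.8382263183594, 436.46575927734375), (625.689208984375, 783.8375854492188), 152.96688842773438), 210868.5)
S 150 (((291.82867431640625, 331.86883544921875), (353.96142578125, 713.083984375), 87.39790344238281), 160845.0)
T gray around flange [44 46 45 48 39 37 33 42 68 80 84 83 78 80 75 75 68 64 59 57 63 68 73 79
 82 84 84 83 83 82 86 83 83 72 53 37 38 46 55 53 47 50 49 51 51 63 76]
S [228 165 142  99  69  45 160 177 176 176 176 174 177 177 180 182 178 184
 179 171 145 122  89  85  84 103 109 107 101  96  95  96 100  98  97  99
 103 123 155 212]
(((286.6657409667969, 198.2008514404297), (121.61905670166016, 170.72055053710938), 107.04100799560547), 13212.5) [[0.6362 0.0076 0.004 ]]
rot [[0.7035 0.2511 0.06  ]
 [0.5449 0.1322 0.06  ]
 [0.6381 0.0038 0.06  ]]
tip (array([0.6202, 0.088 , 0.1879]), np.float64(0.0012484708665177163))
```

Run:
```python
from h import *
T=load('top0');S=load('side0')
np.set_printoptions(precision=4,suppress=True)
P=lambda l,o:np.array(l,float)/10-.5+np.array(o)
def seg(s,x,y,w,h,th,seed):
    g=cv2.cvtColor(s['image'],cv2.COLOR_RGB2GRAY)[y:y+h,x:x+w]; g=cv2.resize(g,None,fx=4,fy=4,interpolation=cv2.INTER_CUBIC)
    n,l=cv2.connectedComponents((g>th).astype('uint8')); m=(l==l[(seed[1]-y)*4,(seed[0]-x)*4]).astype('uint8')
    k=cv2.convexHull(cv2.findContours(m,cv2.RETR_EXTERNAL,cv2.CHAIN_APPROX_NONE)[0][0] if 0 else max(cv2.findContours(m,cv2.RETR_EXTERNAL,cv2.CHAIN_APPROX_NONE)[0],key=cv2.contourArea))
    e=cv2.fitEllipse(k); return (np.array(e[0])+.5)/4-.5+[x,y],np.array(e[1])/4,e[2]
et=seg(T,215,155,40,40,60,(228,165));es=seg(S,345,183,32,24,140,(355,198));print(et,es)
az=np.radians(216.3);ax=np.array([np.sin(.698132)*np.cos(az),np.sin(.698132)*np.sin(az),np.cos(.698132)])
print('seat T',plane(T,[et[0]],.15),'S',plane(S,[es[0]],.15))
tip=np.array([.6202,.088,.1879]);seat=tip-.05*ax;print('seat from tip',seat,ax)
print('proj seat,tip T',proj(T,[seat,tip]),'S',proj(S,[seat,tip]))
c,d=ray(S,P([[175,200],[215,122]],[340,178]));o=seat+.003*ax
w=c+d*(((o-c)@ax)/(d@ax))[:,None]
xs=np.cross([0,0,1],ax);xs/=np.linalg.norm(xs);ys=np.cross(ax,xs) # xs horizontal, ys up-slope
q=np.c_[(w-o)@xs,(w-o)@ys];print('pin ends in (horiz,upslope)',q*1000,xs,ys)
dd=q[1]-q[0];print(np.degrees(np.arctan2(dd[1],dd[0])),np.hypot(*dd)*1000)
w=plane(S,[[0,0]],0)
c,d=ray(T,P([[180,148]],[215,155]));w=c+d*(((o-c)@ax)/(d@ax))[:,None];print('T pin',(w-o)@xs,(w-o)@ys)
```

```text
(array([235.5045, 172.9098]), array([26.5043, 26.7125]), 64.28754425048828) (array([352.3487, 192.6997]), array([24.1292, 53.027 ]), 73.0041732788086)
seat T [[0.6454 0.1082 0.15  ]] S [[0.6299 0.121  0.15  ]]
seat from tip [0.6461 0.107  0.1496] [-0.518  -0.3805  0.766 ]
proj seat,tip T [[236.1226 172.6606]
 [241.7332 178.9925]] S [[359.3513 194.5276]
 [351.2694 184.7776]]
pin ends in (horiz,upslope) [[  1.1321 -11.0428]
 [ -1.7683  13.1916]] [ 0.592  -0.8059  0.    ] [0.6174 0.4535 0.6428]
96.82468995076658 24.407353935900268
T pin [-0.0029] [0.0115]
```

```bash
cat >> h.py <<'E'
from scipy.spatial.transform import Rotation as Ro
seat=np.array([.6457,.1075,.150]); az=np.radians(216.3); t40=np.radians(40)
ax=np.array([np.sin(t40)*np.cos(az),np.sin(t40)*np.sin(az),np.cos(t40)])
xs=np.cross([0,0,1],ax);xs/=np.linalg.norm(xs);ys=np.cross(ax,xs)
def frame(z,y):
    y=y-z*(y@z);y/=np.linalg.norm(y);return np.c_[np.cross(y,z),y,z]
def down(a): a=np.radians(a);return frame(np.array([0,0,-1.]),np.array([np.cos(a),np.sin(a),0]))
def tilt(a): a=np.radians(a);return frame(-ax,np.cos(a)*xs+np.sin(a)*ys)
def go(p,R,p0=None,R0=None):
    st=arm.get_state()
    if p0 is None: p0=st['ee_pos'];R0=Ro.from_quat(st['ee_rot']).as_matrix()
    print('t',round(st['t'],2),'lin cm',np.round(R0.T@(np.array(p)-p0)*100,2),'rot',np.round(Ro.from_matrix(R0.T@R).as_rotvec(degrees=True),2),'F',np.round(st['contact_force'],1),'w',round(st['gripper_width'],4))
E
python3 - <<'E'
from h import *
go([.6272,-.0975,.15],down(-38.3)); print(Ro.from_quat(arm.get_state()['ee_rot']).as_matrix().round(3))
E
```

```text
t 0.1 lin cm [-61.34 -38.61   9.21] rot [-7.0000e-02  6.0000e-02  1.0453e+02] F [-0.6 -0.6 -0.7] w 0.0852
[[-0.915  0.403 -0.001]
 [ 0.403  0.915 -0.001]
 [ 0.    -0.001 -1.   ]]
```

Emit:
jog_arm:
  steps:
    - {"linear": [-15,-9.5,0],"rot": [0,0,26],"grip": 1}
    - {"linear": [-30,-19,2],"rot": [0,0,52],"grip": 1}
    - {"linear": [-46,-29,5],"rot": [0,0,78],"grip": 1}
    - {"linear": [-61.3,-38.6,9.2],"rot": [0,0,104.5],"grip": 1}
    - {"linear": [-61.3,-38.6,9.2],"rot": [0,0,104.5],"grip": 1}
    - {"linear": [-61.3,-38.6,9.2],"rot": [0,0,104.5],"grip": 1}
    - {"linear": [-61.3,-38.6,9.2],"rot": [0,0,104.5],"grip": 1}
    - {"linear": [-61.3,-38.6,9.2],"rot": [0,0,104.5],"grip": 1}

```text
t: 0.9
ee_pos: [0.4444, 0.1723, 0.1975]
ee_rot: [0.725, 0.689, -0.0, -0.0]
contact_force: [1.6, 1.6, -0.4]
gripper_width: 0.0855
finger_force: 0.0
```

```bash
python3 -c "
from h import *
go([.6272,-.0975,.15],down(-38.3))"
```

```text
t 0.9 lin cm [-26.03  19.62   4.74] rot [-2.000e-02  0.000e+00  3.542e+01] F [ 1.6  1.6 -0.4] w 0.0855
```

Emit:
jog_arm:
  steps:
    - {"linear": [-26,19.6,4.7],"rot": [0,0,35.4],"grip": 1}
    - {"linear": [-26,19.6,4.7],"rot": [0,0,35.4],"grip": 1}
    - {"linear": [-26,19.6,4.7],"rot": [0,0,35.4],"grip": 1}
    - {"linear": [-26,19.6,4.7],"rot": [0,0,35.4],"grip": 1}
    - {"linear": [-26,19.6,4.7],"rot": [0,0,35.4],"grip": 1}
    - {"linear": [-26,19.6,4.7],"rot": [0,0,35.4],"grip": 1}
    - {"linear": [-26,19.6,4.7],"rot": [0,0,35.4],"grip": 1}
    - {"linear": [-26,19.6,4.7],"rot": [0,0,35.4],"grip": 1}

```text
t: 1.7
ee_pos: [0.629, -0.0974, 0.149]
ee_rot: [0.899, 0.437, -0.001, -0.0]
contact_force: [-0.0, 0.0, -0.3]
gripper_width: 0.0854
finger_force: 0.0
```

```bash
python3 -c "
from h import *
go([.6272,-.0975,.022],down(-38.3))
print(arm.get_state()['joints'])"
```

```text
t 1.7 lin cm [-0.11 -0.12 12.7 ] rot [-0.08  0.05  0.17] F [-0.   0.  -0.3] w 0.0854
[-3.39135733e-01  6.05369738e-01  1.18300354e+00 -4.50860827e-04
  1.35477582e+00  3.26453272e-01]
```

Emit:
jog_arm:
  steps:
    - {"linear": [-0.1,-0.1,5],"rot": [0,0,0],"grip": 1}
    - {"linear": [-0.1,-0.1,9],"rot": [0,0,0],"grip": 1}
    - {"linear": [-0.1,-0.1,11],"rot": [0,0,0],"grip": 1}
    - {"linear": [-0.1,-0.1,12.6],"rot": [0,0,0],"grip": 1}
    - {"linear": [-0.1,-0.1,12.6],"rot": [0,0,0],"grip": 0.6}
    - {"linear": [-0.1,-0.1,12.6],"rot": [0,0,0],"grip": 0.5}
    - {"linear": [-0.1,-0.1,12.6],"rot": [0,0,0],"grip": 0.3}
    - {"linear": [-0.1,-0.1,12.6],"rot": [0,0,0],"grip": 0.3}
  force: 60

```text
t: 2.5
ee_pos: [0.6274, -0.0943, 0.0266]
ee_rot: [0.898, 0.439, 0.001, 0.001]
contact_force: [-0.2, 0.4, 5.8]
gripper_width: 0.0391
finger_force: 62.3
```

Emit:
jog_arm:
  steps:
    - {"linear": [0,0,0],"rot": [0,0,0],"grip": 0.2}
    - {"linear": [0,0,0],"rot": [0,0,0],"grip": 0.2}

```text
t: 2.7
ee_pos: [0.6274, -0.0943, 0.0266]
ee_rot: [0.898, 0.439, 0.001, 0.001]
contact_force: [0.6, 1.4, 6.9]
gripper_width: 0.0389
finger_force: 62.5
```

```bash
python3 -c "
from h import *
go([.6272,-.0975,.022],down(-38.3))
print(arm.get_state()['ee_pos'],arm.get_state()['finger_force'])"
```

```text
t 2.7 lin cm [-0.27  0.18  0.46] rot [ 0.15 -0.07  0.38] F [0.6 1.4 6.9] w 0.0389
[ 0.62742619 -0.09428329  0.02662518] 62.51910032937303
```

Emit:
jog_arm:
  steps:
    - {"linear": [0,0,-2],"rot": [0,0,0],"grip": 0.2}
    - {"linear": [0,0,-5],"rot": [0,0,0],"grip": 0.2}
    - {"linear": [0,0,-9],"rot": [0,0,0],"grip": 0.2}
    - {"linear": [0,0,-13],"rot": [0,0,0],"grip": 0.2}
    - {"linear": [0,0,-18],"rot": [0,0,0],"grip": 0.2}
    - {"linear": [0,0,-22],"rot": [0,0,0],"grip": 0.2}
    - {"linear": [0,0,-24],"rot": [0,0,0],"grip": 0.2}
    - {"linear": [0,0,-24],"rot": [0,0,0],"grip": 0.2}

```text
t: 3.5
ee_pos: [0.6272, -0.0944, 0.2683]
ee_rot: [0.898, 0.439, 0.002, 0.002]
contact_force: [0.0, 0.4, -2.9]
gripper_width: 0.0394
finger_force: 61.5
```

```bash
python3 -c "
from h import *
st=arm.get_state();R0=Ro.from_quat(st['ee_rot']).as_matrix()
# target: tool angle 8deg from xs, disc origin 0.10 out from seat, tcp 0.0206 above underside
for a in(8,):
  for d in(.13,.09): go(seat+ax*(d+.0266),tilt(a))
print(st['ee_pos'],st['finger_force'])
save('side','side1')"
```

```text
t 3.5 lin cm [  7.38 -13.68  -0.23] rot [-7.93 39.03  7.57] F [ 0.   0.4 -2.9] w 0.0394
t 3.5 lin cm [  9.85 -13.     2.84] rot [-7.93 39.03  7.57] F [ 0.   0.4 -2.9] w 0.0394
[ 0.62717451 -0.09437811  0.26829468] 61.52139151934534
```

View pics/side1.png

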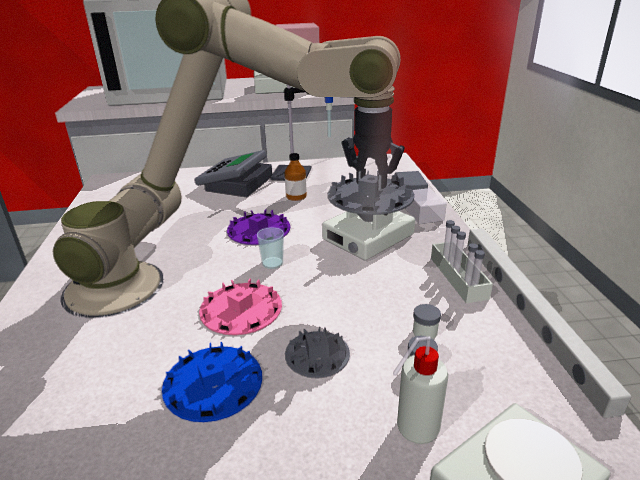

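The disc is lifted level, its rim at about (370,195), and the bystanders have not moved. Next I'll refine the disc's centre relative to the TCP from the original pictures, using the rim outline.

Run:
```python
from h import *
np.set_printoptions(precision=4,suppress=True)
for f,box,th in(('top0',(285,158,95,95),None),('side0',(322,252,92,62),None)):
    s=load(f);x,y,w,h=box;im=s['image'][y:y+h,x:x+w];g=cv2.cvtColor(im,cv2.COLOR_RGB2GRAY)
    th,_=cv2.threshold(cv2.GaussianBlur(g,(3,3),0),0,255,cv2.THRESH_OTSU)
    m=cv2.morphologyEx((g<th-(8 if f=='top0' else 0)).astype('uint8'),cv2.MORPH_OPEN,cv2.getStructuringElement(cv2.MORPH_ELLIPSE,(9,9)))
    k=max(cv2.findContours(m,cv2.RETR_EXTERNAL,cv2.CHAIN_APPROX_NONE)[0],key=cv2.contourArea).reshape(-1,2)+[x,y]
    W=plane(s,k,.005)[:,:2]
    from scipy.optimize import least_squares
    r=least_squares(lambda p:np.hypot(*(W-p[:2]).T)-.095,[.627,-.097],loss='soft_l1',f_scale=.002)
    print(f,th,r.x,np.median(abs(r.fun)),len(k),np.ptp(W,axis=0))
```

```text
top0 80.0 [ 0.6227 -0.0986] 0.001323737006548989 225 [0.1889 0.1899]
side0 159.0 [ 0.6204 -0.0808] 0.0198011585951796 253 [0.1974 0.2676]
```

Emit:
jog_arm:
  steps:
    - {"linear": [0,-1,-3],"rot": [-1,5,1],"grip": 0.2}
    - {"linear": [1,-3,-3],"rot": [-2,12,2],"grip": 0.2}
    - {"linear": [3,-6,-3],"rot": [-4,20,4],"grip": 0.2}
    - {"linear": [5,-10,-2],"rot": [-6,28,6],"grip": 0.2}
    - {"linear": [7.4,-13.7,-0.2],"rot": [-7.9,39,7.6],"grip": 0.2}
    - {"linear": [7.4,-13.7,-0.2],"rot": [-7.9,39,7.6],"grip": 0.2}
    - {"linear": [7.4,-13.7,-0.2],"rot": [-7.9,39,7.6],"grip": 0.2}
    - {"linear": [7.4,-13.7,-0.2],"rot": [-7.9,39,7.6],"grip": 0.2}

```text
t: 4.35
ee_pos: [0.5647, 0.0476, 0.2666]
ee_rot: [0.872, 0.353, 0.328, -0.085]
contact_force: [0.7, -0.4, -4.2]
gripper_width: 0.0393
finger_force: 62.0
```

Run:
```python
from h import *
T=save('top','top2');S=save('side','side2')
go(seat+ax*(.13+.0266),tilt(8))
st=arm.get_state();p=st['ee_pos'];R=Ro.from_quat(st['ee_rot']).as_matrix();print(p,st['joints'])
o=p+R[:,2]*.0206;print(proj(T,[o]),proj(S,[o]))
out=[]
for s in(T,S):
    u=proj(s,[o])[0].astype(int);im=s['image'][:,:,::-1];x=u[0]-67;y=max(u[1]-75,0)
    c=im[y:y+150,x:x+133].astype(float);c=np.clip(c/np.percentile(c,99.5),0,1)**.7*255
    out.append(cv2.resize(c.astype('uint8'),(532,600),interpolation=cv2.INTER_CUBIC)[:, :400+132]);print(x,y)
a=np.hstack(out);a=cv2.resize(a,(800,451));print(a.shape,800/1064);cv2.imwrite('pics/c4.png',a)
```

```text
t 4.45 lin cm [ 0.16 -0.05 -0.23] rot [-0.19  0.24 -0.19] F [ 0.3  0.3 -2.9] w 0.0391
[0.56521493 0.04748453 0.26720765] [-0.37491097  0.22039246  1.63527069  0.70065163  0.99922586  0.12078348]
[[252.67100862 191.48818318]] [[336.22134383 167.47287685]]
185 116
269 92
(451, 800, 3) 0.7518796992481203
```

View pics/c4.png

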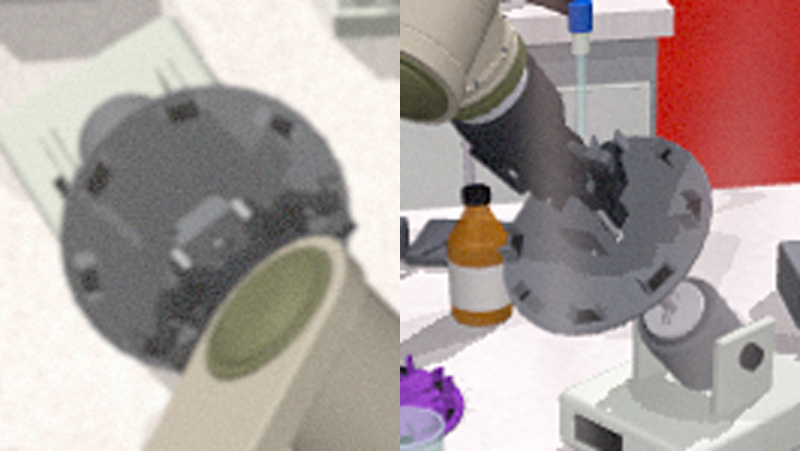

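Left is the top view, with the plate's rim from (62,230) through (200,84) to (350,210). Right is the side view, with the rim from (503,255) through (580,333) to (712,195) and the rotator below right. Now fit the rim's circle in the tool's plane.

```bash
cat > fit.py <<'E'
from h import *
from scipy.optimize import least_squares
def fit(s,k,o,R,d,rad=.095):
    # rays onto plane through o+R z*d, circle fit, in tool x,y (mm)
    c,v=ray(s,k);n=R[:,2];q=o+n*d
    w=c+v*(((q-c)@n)/(v@n))[:,None];W=(w-q)@R[:,:2]
    r=least_squares(lambda p:np.hypot(*(W-p[:2]).T)-p[2],[0,0,rad],loss='soft_l1',f_scale=.001)
    r2=least_squares(lambda p:np.hypot(*(W-p[:2]).T)-rad,[0,0],loss='soft_l1',f_scale=.001)
    return r.x*1000,r2.x*1000,np.round(r2.fun*1000,1)
def radial(s,c,R,d,o,r0=.082,r1=.112,angs=range(0,360,5)):
    # strongest edge along each radius of the nominal circle
    g=cv2.GaussianBlur(cv2.cvtColor(s['image'],cv2.COLOR_RGB2GRAY),(3,3),0).astype('float32');out=[]
    rr=np.arange(r0,r1,.0005)
    for a in np.radians(list(angs)):
        P=o+R[:,2]*d+rr[:,None]*(np.cos(a)*R[:,0]+np.sin(a)*R[:,1])+R[:,:2]@np.array(c)
        u=proj(s,P).astype('float32');v=cv2.remap(g,u[:,0].reshape(1,-1),u[:,1].reshape(1,-1),cv2.INTER_LINEAR)[0]
        e=np.abs(v[8:]-v[:-8]);i=e.argmax()
        if e[i]>25: out.append((u[i+4],np.degrees(a)))
    return out
E
python3 - <<'E'
from fit import *
np.set_printoptions(precision=2,suppress=True)
T=load('top2');S=load('side2');st=arm.get_state();p=st['ee_pos'];R=Ro.from_quat(st['ee_rot']).as_matrix()
kt=np.array([(62,230),(72,180),(110,115),(160,90),(200,84),(260,95),(310,130),(340,170),(350,210),(70,280),(95,330),(130,360)])/3.0075-.5+[185,116]
ks=(np.array([(712,195),(690,270),(640,322),(580,333),(530,315),(503,255),(665,137),(700,160)])-[400,0])/3.0075-.5+[269,92]
print(fit(T,kt,p,R,.0206));print(fit(S,ks,p,R,.0206))
for s in(T,S):
    e=radial(s,(0,-0.0),R,.0206,p);k=np.array([x[0] for x in e]);print(len(k),fit(s,k,p,R,.0206))
E
```

```text
(array([-3.68,  0.06, 93.75]), array([-4.25, -0.31]), array([-2.7, -1.3,  4.3,  2.2,  0.2, -2.2, -3.8, -1.3, -0.5, -3.9, -1.5,
        0.4]))
(array([-2.7 ,  2.83, 95.24]), array([-2.63,  3.07]), array([-1.2,  0.9,  6.8, -0.6, -3.8,  1.8,  0.4, -0.3]))
58 (array([-4.79,  0.43, 94.39]), array([-5.22,  0.41]), array([13.7, 12.2,  8.6,  3.4, -1.2, -0.4, -0.6, -0.4, -0.7,  1. , -0.4,
       -0.7, -0.6, -1. , -0.5, -1.4, -0.9, -1.3, -1.3, -0.7, -1.7, -1.1,
       -1. , -1. , -0.9, -1.2,  2.4, -0.9,  0.8, 10. ,  7.3,  6.7, -0.9,
       -1.5,  0.4, -0.7, -0.8, -0.8, -1.4, -0.9, -1.4, -1. , -0.6, -1.1,
       -1.2, -1.3, -0.9, -1.1, -1.3, -1. , -1.2,  4. ,  9.2, -0.6, -0.4,
        7.1, 11.7, 13.7]))
46 (array([-4.09,  3.19, 95.4 ]), array([-4.27,  3.22]), array([ -1. ,  -1. ,  -0.4,  -0.9,   0.7,   0.8,   0.9,   0.5,   1.2,
         0.8, -10.9, -12.2, -11.4,   1.4,   2.3,   1.2,   1.2,   0.7,
         1.3,   0.4,   0.6,   0.8,   0. ,   0.8,   0.1,  -0.6,  -0.7,
        -0.8,  -0.9,   4.5,  -2. ,  -1.1,  -0.1,   0.9,   0.3,  -5.3,
         1.4,   1.8,   0.7,   0.5,   0.3,  -0.3,   7.6,   2. ,   0.8,
         0.6]))
```

```bash
cat >> h.py <<'E'
off=np.array([-.0046,.0005])
def tgt(d,a,e=(0,0)):  # disc origin d out from seat, shifted e along xs,ys (m)
    R=tilt(a); return seat+ax*(d+.0266)+e[0]*xs+e[1]*ys-R[:,:2]@off, R
E
python3 - <<'E'
from h import *
for d in(.065,.03): go(*tgt(d,8))
E
```

```text
t 4.45 lin cm [ 0.65 -0.08  6.27] rot [-0.19  0.24 -0.19] F [ 0.3  0.3 -2.9] w 0.0391
t 4.45 lin cm [ 0.67 -0.07  9.77] rot [-0.19  0.24 -0.19] F [ 0.3  0.3 -2.9] w 0.0391
```

Emit:
jog_arm:
  steps:
    - {"linear": [0.6,-0.1,2],"rot": [-0.2,0.2,-0.2],"grip": 0.2}
    - {"linear": [0.6,-0.1,4],"rot": [-0.2,0.2,-0.2],"grip": 0.2}
    - {"linear": [0.6,-0.1,5.5],"rot": [-0.2,0.2,-0.2],"grip": 0.2}
    - {"linear": [0.6,-0.1,6.3],"rot": [-0.2,0.2,-0.2],"grip": 0.2}
    - {"linear": [0.6,-0.1,6.3],"rot": [-0.2,0.2,-0.2],"grip": 0.2}
    - {"linear": [0.6,-0.1,6.3],"rot": [-0.2,0.2,-0.2],"grip": 0.2}

```text
t: 5.05
ee_pos: [0.5991, 0.0762, 0.2226]
ee_rot: [0.87, 0.354, 0.332, -0.084]
contact_force: [-0.7, 1.0, -3.3]
gripper_width: 0.0389
finger_force: 62.0
```

Run:
```python
from fit import *
np.set_printoptions(precision=2,suppress=True)
T=save('top','top3');S=save('side','side3');st=arm.get_state();p=st['ee_pos'];R=Ro.from_quat(st['ee_rot']).as_matrix()
# where should tip appear; fit of disc
for s in(T,S):
    e=radial(s,(-.0046,0),R,.0206,p);k=np.array([x[0] for x in e]);a=fit(s,k,p,R,.0206);print(len(k),a[0],a[1],np.median(abs(a[2])))
go(*tgt(.065,8));go(*tgt(.035,8))
```

```text
54 [-4.17  0.73 93.8 ] [-5.37  0.6 ] 0.9
50 [-4.33  3.19 95.09] [-4.38  3.21] 0.75
t 5.15 lin cm [0.05 0.13 0.04] rot [-0.01 -0.03 -0.  ] F [-0.3 -0.1 -2.7] w 0.039
t 5.15 lin cm [0.05 0.13 3.04] rot [-0.01 -0.03 -0.  ] F [-0.3 -0.1 -2.7] w 0.039
```

Emit:
jog_arm:
  steps:
    - {"linear": [0.05,0.1,0.5],"rot": [0,0,0],"grip": 0.2}
    - {"linear": [0.05,0.1,1.0],"rot": [0,0,0],"grip": 0.2}
    - {"linear": [0.05,0.1,1.4],"rot": [0,0,0],"grip": 0.2}
    - {"linear": [0.05,0.1,1.7],"rot": [0,0,0],"grip": 0.2}
    - {"linear": [0.05,0.1,2.0],"rot": [0,0,0],"grip": 0.2}

```text
t: 5.65
ee_pos: [0.6103, 0.0838, 0.2069]
ee_rot: [0.87, 0.354, 0.331, -0.084]
contact_force: [-0.6, 0.4, -3.3]
gripper_width: 0.0391
finger_force: 62.0
```

Run:
```python
from h import *
go(*tgt(.045,8)); st=arm.get_state(); R=Ro.from_quat(st['ee_rot']).as_matrix(); print('Ftool',R.T@st['contact_force'],R.T@st['ft_torque'],R.T@[0,0,-2.8])
```

```text
t 5.65 lin cm [ 0.04  0.07 -0.07] rot [-0.08  0.01 -0.03] F [-0.6  0.4 -3.3] w 0.0391
Ftool [-2.17406228 -1.00746135  2.36144239] [ 0.06765646 -0.61404974 -0.00119016] [-1.7819273  -0.24646314  2.14569127]
```

Emit:
jog_arm:
  steps:
    - {"linear": [0.05,0.05,0.3],"rot": [0,0,0],"grip": 0.2}
    - {"linear": [0.05,0.05,0.6],"rot": [0,0,0],"grip": 0.2}
    - {"linear": [0.05,0.05,0.9],"rot": [0,0,0],"grip": 0.2}
    - {"linear": [0.05,0.05,0.9],"rot": [0,0,0],"grip": 0.2}

```text
t: 6.05
ee_pos: [0.6155, 0.0871, 0.2003]
ee_rot: [0.87, 0.354, 0.331, -0.084]
contact_force: [-0.4, -0.5, -3.8]
gripper_width: 0.0389
finger_force: 62.1
```

```bash
cat >> h.py <<'E'
def rep(d,a=8):
    go(*tgt(d,a)); st=arm.get_state(); R=Ro.from_quat(st['ee_rot']).as_matrix(); print('Ftool',(R.T@(st['contact_force']+[0,0,2.9])).round(2),(R.T@st['ft_torque']).round(2))
E
python3 -c "
from h import *
rep(.035)"
```

```text
t 6.05 lin cm [-0.    0.03  0.03] rot [-0.1   0.02 -0.04] F [-0.4 -0.5 -3.8] w 0.0389
Ftool [-1.05  0.04  0.31] [ 0.15 -0.7   0.06]
```

Emit:
jog_arm:
  steps:
    - {"linear": [0,0,0.4],"rot": [0,0,0],"grip": 0.2}
    - {"linear": [0,0,0.8],"rot": [0,0,0],"grip": 0.2}
    - {"linear": [0,0,1.2],"rot": [0,0,0],"grip": 0.2}
    - {"linear": [0,0,1.6],"rot": [0,0,0],"grip": 0.2}
    - {"linear": [0,0,1.8],"rot": [0,0,0],"grip": 0.2}
    - {"linear": [0,0,1.8],"rot": [0,0,0],"grip": 0.2}

```text
t: 6.65
ee_pos: [0.6249, 0.094, 0.1866]
ee_rot: [0.87, 0.354, 0.331, -0.084]
contact_force: [-1.6, 1.4, -3.4]
gripper_width: 0.0393
finger_force: 62.0
```

```bash
python3 -c "
from h import *
rep(.012)"
```

```text
t 6.65 lin cm [-0.01  0.03  0.54] rot [-0.09  0.02 -0.03] F [-1.6  1.4 -3.4] w 0.0393
Ftool [-0.39 -2.11  0.15] [ 0.26 -0.74  0.01]
```

Emit:
jog_arm:
  steps:
    - {"linear": [0,-0.05,0.2],"rot": [0,0,0],"grip": 0.2}
    - {"linear": [0,-0.05,0.4],"rot": [0,0,0],"grip": 0.2}
    - {"linear": [0,-0.05,0.6],"rot": [0,0,0],"grip": 0.2}
    - {"linear": [0,-0.05,0.7],"rot": [0,0,0],"grip": 0.2}
    - {"linear": [0,-0.05,0.7],"rot": [0,0,0],"grip": 0.2}

```text
t: 7.15
ee_pos: [0.6282, 0.0969, 0.1814]
ee_rot: [0.87, 0.354, 0.331, -0.084]
contact_force: [-0.1, -0.2, -2.5]
gripper_width: 0.0387
finger_force: 62.0
```

```bash
python3 -c "
from h import *
rep(.006)"
```

```text
t 7.15 lin cm [-0.02  0.06  0.46] rot [-0.06  0.   -0.03] F [-0.1 -0.2 -2.5] w 0.0387
Ftool [ 0.08  0.15 -0.39] [ 0.1  -0.69  0.05]
```

Emit:
jog_arm:
  steps:
    - {"linear": [0,0,0.1],"rot": [0,0,0],"grip": 0.2}
    - {"linear": [0,0,0.2],"rot": [0,0,0],"grip": 0.2}
    - {"linear": [0,0,0.3],"rot": [0,0,0],"grip": 0.2}
    - {"linear": [0,0,0.4],"rot": [0,0,0],"grip": 0.2}
    - {"linear": [0,0,0.4],"rot": [0,0,0],"grip": 0.2}

```text
t: 7.65
ee_pos: [0.6302, 0.0984, 0.1783]
ee_rot: [0.87, 0.354, 0.331, -0.084]
contact_force: [0.1, -0.3, -3.2]
gripper_width: 0.0391
finger_force: 62.1
```

```bash
python3 -c "
from h import *
rep(.0)"
```

```text
t 7.65 lin cm [-0.01  0.07  0.66] rot [-0.07  0.01 -0.03] F [ 0.1 -0.3 -3.2] w 0.0391
Ftool [-0.34  0.24  0.15] [ 0.15 -0.62  0.04]
```

Emit:
jog_arm:
  steps:
    - {"linear": [0,0,0.1],"rot": [0,0,0],"grip": 0.2}
    - {"linear": [0,0,0.2],"rot": [0,0,0],"grip": 0.2}
    - {"linear": [0,0,0.2],"rot": [0,0,0],"grip": 0.2}

```text
t: 7.95
ee_pos: [0.6312, 0.0992, 0.1768]
ee_rot: [0.87, 0.354, 0.331, -0.084]
contact_force: [0.2, 0.5, -3.0]
gripper_width: 0.039
finger_force: 62.0
```

Emit:
jog_arm:
  steps:
    - {"linear": [0,0,0.1],"rot": [0,0,0],"grip": 0.2}
    - {"linear": [0,0,0.2],"rot": [0,0,0],"grip": 0.2}
    - {"linear": [0,0,0.2],"rot": [0,0,0],"grip": 0.2}

```text
t: 8.25
ee_pos: [0.6323, 0.0999, 0.1752]
ee_rot: [0.87, 0.354, 0.331, -0.084]
contact_force: [0.2, 0.7, -2.7]
gripper_width: 0.0387
finger_force: 62.0
```

```bash
python3 -c "
from h import *
rep(.0)"
```

```text
t 8.25 lin cm [-0.01  0.07  0.26] rot [-0.07  0.01 -0.03] F [ 0.2  0.7 -2.7] w 0.0387
Ftool [ 0.68 -0.41  0.19] [ 0.15 -0.66  0.03]
```

Emit:
jog_arm:
  steps:
    - {"linear": [0,0,0.1],"rot": [0,0,0],"grip": 0.2}
    - {"linear": [0,0,0.2],"rot": [0,0,0],"grip": 0.2}
    - {"linear": [0,0,0.2],"rot": [0,0,0],"grip": 0.2}

```text
t: 8.55
ee_pos: [0.6333, 0.1007, 0.1737]
ee_rot: [0.87, 0.354, 0.331, -0.084]
contact_force: [0.5, 0.2, -2.8]
gripper_width: 0.0391
finger_force: 62.0
```

Emit:
jog_arm:
  steps:
    - {"linear": [0,0,0.05],"rot": [0,0,0],"grip": 0.2}
    - {"linear": [0,0,0.1],"rot": [0,0,0],"grip": 0.2}
    - {"linear": [0,0,0.1],"rot": [0,0,0],"grip": 0.2}

```text
t: 8.85
ee_pos: [0.6338, 0.101, 0.1732]
ee_rot: [0.87, 0.354, 0.331, -0.084]
contact_force: [-1.9, -1.7, -1.2]
gripper_width: 0.0389
finger_force: 62.3
```

```bash
python3 -c "
from h import *
rep(.0)"
```

```text
t 8.85 lin cm [-0.02  0.07 -0.01] rot [-0.06  0.   -0.02] F [-1.9 -1.7 -1.2] w 0.0389
Ftool [-0.89  0.1  -2.93] [ 0.15 -0.71 -0.  ]
```

Emit:
jog_arm:
  steps:
    - {"linear": [0,0,0.05],"rot": [0,0,0],"grip": 0.2}
    - {"linear": [0,0,0.1],"rot": [0,0,0],"grip": 0.2}
    - {"linear": [0,0,0.1],"rot": [0,0,0],"grip": 0.2}

```text
t: 9.15
ee_pos: [0.6339, 0.1011, 0.1731]
ee_rot: [0.87, 0.354, 0.332, -0.084]
contact_force: [-11.0, -4.2, 6.6]
gripper_width: 0.0387
finger_force: 63.8
```

Run:
```python
from fit import *
rep(.0)
np.set_printoptions(precision=2,suppress=True)
T=save('top','top4');S=save('side','side4');st=arm.get_state();p=st['ee_pos'];R=Ro.from_quat(st['ee_rot']).as_matrix()
out=[]
for s in(T,S):
    e=radial(s,(-.0046,0),R,.0206,p);k=np.array([x[0] for x in e]);a=fit(s,k,p,R,.0206);print(len(k),a[0],a[1],np.median(abs(a[2])))
    u=proj(s,[p+R[:,2]*.0206])[0].astype(int);y,x=max(u[1]-60,0),u[0]-50
    c=s['image'][y:y+112,x:x+100,::-1].astype(float);c=np.clip(c/np.percentile(c,99.5),0,1)**.7*255
    out.append(cv2.resize(c.astype('uint8'),(400,448),interpolation=cv2.INTER_CUBIC))
cv2.imwrite('pics/c5.png',np.hstack(out))
```

```text
t 9.15 lin cm [-0.03  0.07 -0.04] rot [-0.03 -0.    0.  ] F [-11.   -4.2   6.6] w 0.0387
Ftool [ -2.14  -3.43 -14.62] [ 0.35 -1.14  0.08]
49 [-4.76  0.89 94.01] [-5.71  0.85] 0.8
58 [-3.7   3.51 95.49] [-3.8   3.32] 1.25
```

View pics/c5.png

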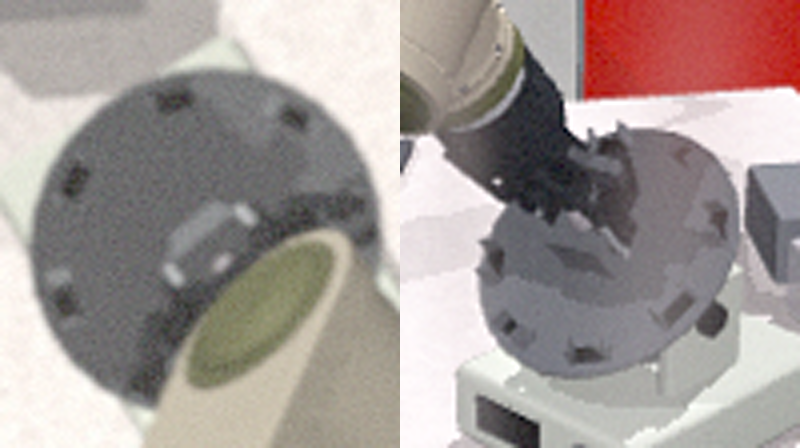

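The plate lies on the flange and stops hard at the nominal home height (d about 0 mm; standing on the pin would read +6). Releasing and backing off to check.

Emit:
jog_arm:
  steps:
    - {"linear": [0,0,-0.08],"rot": [0,0,0],"grip": 0.2}
    - {"linear": [0,0,-0.08],"rot": [0,0,0],"grip": 0.6}
    - {"linear": [0,0,-0.08],"rot": [0,0,0],"grip": 0.8}
    - {"linear": [0,0,-0.08],"rot": [0,0,0],"grip": 1}
    - {"linear": [0,0,-0.08],"rot": [0,0,0],"grip": 1}
    - {"linear": [0,0,-0.08],"rot": [0,0,0],"grip": 1}
    - {"linear": [0,0,-0.08],"rot": [0,0,0],"grip": 1}

```text
t: 9.95
ee_pos: [0.6339, 0.1011, 0.173]
ee_rot: [0.87, 0.354, 0.331, -0.084]
contact_force: [-0.8, 0.6, -0.1]
gripper_width: 0.0858
finger_force: 0.0
```

Emit:
jog_arm:
  steps:
    - {"linear": [0,0,-2],"rot": [0,0,0],"grip": 1}
    - {"linear": [0,0,-5],"rot": [0,0,0],"grip": 1}
    - {"linear": [0,0,-9],"rot": [0,0,0],"grip": 1}
    - {"linear": [0,0,-14],"rot": [0,0,0],"grip": 1}
    - {"linear": [-6,0,-18],"rot": [0,0,0],"grip": 1}
    - {"linear": [-12,0,-20],"rot": [0,0,0],"grip": 1}
    - {"linear": [-15,0,-20],"rot": [0,0,0],"grip": 1}
    - {"linear": [-15,0,-20],"rot": [0,0,0],"grip": 1}

```text
t: 10.75
ee_pos: [0.4489, -0.0611, 0.2294]
ee_rot: [0.871, 0.352, 0.331, -0.084]
contact_force: [0.4, 0.1, 0.6]
gripper_width: 0.0853
finger_force: 0.0
```

Run:
```python
from fit import *
np.set_printoptions(precision=2,suppress=True)
T=save('top','top5');S=save('side','side5');R=tilt(8)
out=[]
for s in(T,S):
    for h in(.006,.012):
        e=radial(s,(0,0),R,0,seat+ax*h);k=np.array([x[0] for x in e]);a=fit(s,k,seat+ax*h,R,0);print(h,len(k),a[0],a[1],np.median(abs(a[2])))
    u=proj(s,[seat+ax*.04])[0].astype(int);y,x=max(u[1]-30,0),u[0]-27;print(x,y,proj(s,[seat+ax*.04,seat+ax*.046,seat+ax*.05]))
    c=s['image'][y:y+56,x:x+50,::-1].astype(float);c=np.clip(c/np.percentile(c,99.5),0,1)**.7*255
    out.append(cv2.resize(c.astype('uint8'),(400,448),interpolation=cv2.INTER_CUBIC))
cv2.imwrite('pics/c6.png',np.hstack(out))
```

```text
0.006 60 [-2.18 -0.91 94.05] [-2.96 -0.98] 0.9
0.012 60 [-0.25 -0.93 93.56] [-1.59 -1.19] 1.2
213 147 [[240.3  177.8 ]
 [240.99 178.58]
 [241.46 179.11]]
0.006 66 [-1.87  2.13 94.88] [-1.85  2.19] 0.6499999999999999
0.012 67 [-4.39  6.89 94.34] [-4.2   7.31] 1.1
325 156 [[352.74 186.57]
 [351.75 185.37]
 [351.08 184.57]]
```

View pics/c6.png

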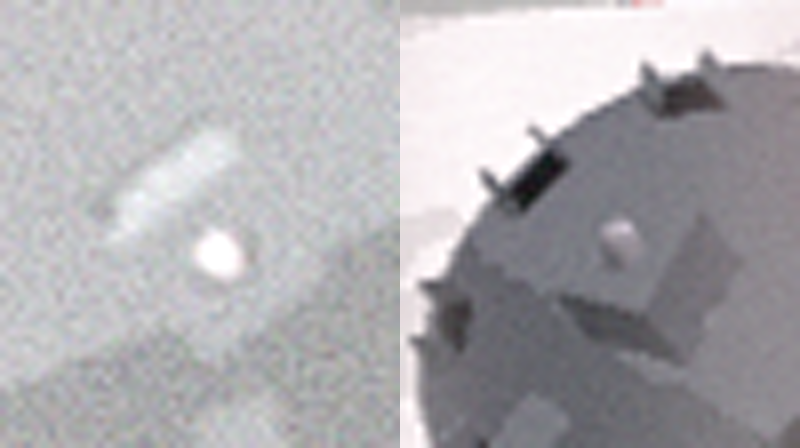

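The left half (top view) shows the tip poking through the hub at (218,255). The right half (side view) shows the same tip at (622,242). The plate's fitted height agrees between the views only for home, not for 6 mm up. The arm is clear, so I'm handing the job in.

```bash
python3 -c "
from h import *
print(job.sign_off())"
```

```text
the job is handed in; nothing more can be done
None
```

The larger grey disc is hanging on the spindle, hub outwards and released; both camera views put it fully home over the drive pin. I handed the job in at about 11 s, but the hand-in reported no verdict.

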